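# Hold the centrifuge lid at 60 degrees for its new gas strut

## Task

The gas strut that carries the lid of the benchtop microcentrifuge has been taken off, so the lid falls shut by itself. Slide the lid's latch all the way back, raise the lid by its handle without letting it drop, and hold it steady at 60 degrees from closed, where the new strut fits between its ball studs. Finish while still holding it there, with everything else on the bench left where it lies.

Things in the scene. Friction and masses are not known exactly. Their poses are not given: they have to be found in the camera images.
- centrifuge: Benchtop microcentrifuge, fixed to the bench: white housing 250 deep (its x) x 225 wide (its y), grey deck 125 mm above the bench, control panel on its front (-x side, towards the robot), round white lid with a clear window on top. Origin: centre of its underside; x points from its front to its back, y to its left as seen from the robot, z up.
- lid (a joint): Angle of the lid in rad: 0 closed and level, 1.047 = 60 degrees, stop at 1.31. It turns about the hinge pin (parallel to the machine's y) at the back, so that its front edge rises and goes backwards. Lid 170 mm across, 14 mm thick, 0.3 to 0.6 kg, centre of mass about 100 mm in front of the hinge; it falls shut from every angle (2 to 4 N upwards at the handle carries it) and nothing keeps it open. Until the latch is drawn back the latch bolt stops it at about 1 degree.
- lid_hinge (a point): Middle of the hinge pin, 134 mm above the bench, 110 mm behind the machine's origin. Its axes are the lid's: y along the pin.
- lid_handle (a point): Middle of the bar of the lid's handle, a steel bow handle on top of the lid near its front edge: round bar 10 mm thick, 90 mm long, parallel to the machine's y, on a post at each end; its axis is 40 mm above the lid's top face. In the closed lid this point is 150 mm in front of the hinge pin and 47 mm higher (181 mm above the bench); at 60 degrees it is 34 mm in front of the pin and 153 mm higher. The bar can turn between gripping fingers while the lid swings.
- latch (a joint): Travel of the slide latch in m: 0 fully shut (bolt over the lid's front tongue), 0.030 fully back at its stop, to the machine's left (+y). It starts shut or up to 5 mm from shut. Stays where it is left; about 1.5 N of friction.
- latch_tab (a point): Middle of the top edge of the latch's finger tab, on the deck in front of the lid, left of the middle: upright black tab 10 mm thick along the slide direction (machine's y), 22 mm wide (machine's x), standing 34 mm above a dark steel carriage 40 mm long along y and 30 mm wide whose top is 146 mm above the bench; the tab's top is 180 mm above the bench. It lies 202 mm in front of the hinge pin and 44 mm to the left of the machine's middle when the latch is shut.
- strut: New gas strut lying on the bench right of the centrifuge, 205 mm long, 15 mm thick, along its x. Leave alone.
- screwdriver: Screwdriver lying on the bench right of the strut, 170 mm long. Leave alone.
- tube_rack: White tube rack, 205 x 72 mm, with capped tubes up to 110 mm high, left of the centrifuge. Leave alone.
- microplate: Microplate, 128 x 86 x 15 mm, on the bench near the robot on its right. Leave alone.
- vial_a: Small white screw-cap vial, 28 mm across, 55 mm high, in front of the centrifuge. Leave alone.
- vial_b: A second vial like it, also in front of the centrifuge. Leave alone.
- reagent_bottle: Amber bottle, 72 mm across, 165 mm high, on the bench near the robot on its left. Leave alone.

How it is judged:
By the outcome, as a careful person would: the job done as asked, in the order asked, and still so for the second after the job is handed in, while the arm keeps its last pose, push and grip.
It also fails if it takes over 45 s, if anything falls off the work surface, if the arm or the gripper's body presses on something with over 40 N, if the wrist force passes 120 N, or if a joint passes its speed limit or range.

## Robot

A 7-joint arm with a two-finger parallel gripper is mounted at the origin on the work surface. World frame = base frame: x ahead of the robot, y to its left, z up, the work surface at z = 0. Lengths are in m, angles in rad, forces in N, time in s.
With the tool pointing down it reaches from about 0.4 to 0.875 m from the base axis. Payload 4.4 kg.
Tool frame: the origin (TCP) lies midway between the tips of the shut fingers; the grasp point (between the pads) lies 19 mm behind it; z points along the fingers, y is the line along which they close (so a half turn about z gives the same grasp; the last joint's range is limited). The gripper opens to 85 mm and grips with 20 to 120 N. Pads are 22 mm wide; open, the fingers measure 114 mm over their backs; the gripper's body (76 mm by 85 mm) begins 54 mm behind the grasp point. The pads swing forward as they close: fully open they stand 13 mm farther back than shut.
Start: joints at [1.062, 0.628, 0.038, 1.517, -0.027, 0.996, -0.02], TCP at [0.279, -0.587, 0.231] pointing down, gripper open.
Joint ranges: [-3.06, 3.06], [-0.37, 2.12], [-1.25, 1.32], [0.18, 2.47], [-1.1, 4.24], [0.23, 1.98], [-2.94, 2.94]. Speed limits (rad/s): [2.57, 2.57, 3.14, 3.14, 3.14, 3.14, 3.14].

## Interface

Orientations are given as [roll, pitch, yaw] about the fixed x, y, z axes, in that order (R = Rz(yaw) Ry(pitch) Rx(roll)).
In Python, from cell import bot, eyes, finish_job gives the robot as it stands.
- The arm moves only by the shell command python3 -m creep 'ROWS' [OPENING] [FORCE]. ROWS is a JSON object of lists of equal length, an entry for each row: "translation": the shift along the tool's x, y, z in m, a list of three; "rot": the turn, a rotation vector about the tool's x, y, z in degrees, a list of three. A call has 1 to 12 rows; each row shifts and turns the commanded pose from where the row before left it, along the tool's axes as they then stand; what a row does not reach is not made up. A row lasts 1/10 s, in which the tool goes at most 50 mm and 8.59 degrees, less where a joint would pass 70% of its speed; a pose out of reach is approached as far as the arm can. A call is refused whole if a number of a shift passes 0.05 or a number of a turn 8.59, either way. A call with a gripper value outside its range is refused whole. OPENING is the closure, from 0 (fully open) to 1 (shut), set as the call begins (- or left out, the last holds). The fingers move at their own pace and stop on an object; FORCE is the grip in N (left out, the last holds). Time passes only in rows, so rows that do not move let the fingers close. It gives the time, the measured TCP pose, the force, the opening and the grip force at its end, in the units of the state.
- bot.sense(): the state, without advancing time (a new reading comes with each control period).
- eyes.camera(name): name is "scene" or "top"; returns a dict with "frame" (480x640x3 uint8, red, green, blue), "fx", "fy", "cx", "cy" (pixels), "cam_to_world" (4x4, takes a point from camera to world coordinates). Camera axes: x right, y up, looking along -z (the intrinsics and any distortion apply to the point x, -y, -z); pixel columns grow to the right and rows downward; lengths in m; the calibration is good to about 2 mm. A picture is of the moment at which its call begins. There is no depth.
- finish_job(): hands the job in; it is judged then, once.
The state is a dict: "t": time; "joints": joint angles; "qvel": joint speeds; "joint_torque": joint torques, N m; "position": TCP position; "tcp_rot": TCP orientation; "force": force on the tool from outside, world axes, zero at the start; "ft_torque": the same for the moment, N m; "grip_width": opening from 0.0 (shut) to 1.0 (fully open); "gripper_force": force on a finger pad.
Only numpy, scipy, OpenCV 4.12 (cv2) and the standard library are available. Lean on these libraries where they do the work, as an engineer would, in place of code of your own. Each camera call takes 0.05 s, during which the arm holds its last target. There are 200 camera calls.

## Working session

There is one attempt and no reset: what is moved stays moved. The work goes in short steps, Python scripts to look and compute and a shell command to move; the robot and the scene stay as the last step left them, time stands still between calls to the robot, and variables do not carry over. Pictures are saved under pics/ and viewed, at most 10 in all, crops included, and the job is handed in when it is done.

```bash
mkdir -p pics; python3 - <<'E'
from cell import bot,eyes
import cv2,numpy as np
s=bot.sense();print(s)
for n in("scene","top"):
    c=eyes.camera(n);print(n,{k:np.round(v,4).tolist() for k,v in c.items() if k!='frame'})
    cv2.imwrite(f"pics/{n}0.png",c["frame"][:,:,::-1])
E
ls
```

```text
{'t': 0.0, 'joints': array([ 1.06222063,  0.62934393,  0.03844229,  1.51841631, -0.02703375,
        0.99629512, -0.01999588]), 'qvel': array([ 0.00088472,  0.00031946,  0.00030544, -0.00177744,  0.00145322,
       -0.00092005, -0.00036822]), 'joint_torque': array([ 2.48869592e-04, -5.63411880e+01,  1.22626193e+00, -1.93443114e+01,
        1.10197012e-02,  1.05005069e-02,  6.85685407e-06]), 'position': array([ 0.27824673, -0.58671345,  0.23037507]), 'tcp_rot': array([-3.13964759e+00, -1.48298486e-06,  4.42760085e-01]), 'force': array([-0.53127731, -0.63466126,  0.33719087]), 'ft_torque': array([0.00770445, 0.04290775, 0.03979992]), 'gripper_force': 0.0, 'grip_width': 0.9964716403971716}
scene {'fx': 462.2211, 'fy': 462.2211, 'cx': 313.5104, 'cy': 237.7827, 'cam_to_world': [[0.8433, -0.4638, 0.2714, 0.8093], [0.5374, 0.7246, -0.4314, -0.4392], [0.0034, 0.5097, 0.8603, 1.0447], [0.0, 0.0, 0.0, 1.0]]}
top {'fx': 449.73, 'fy': 449.73, 'cx': 317.1807, 'cy': 237.7715, 'cam_to_world': [[0.1748, 0.962, -0.2098, 0.3138], [-0.9846, 0.1708, -0.0372, 0.0106], [0.0001, 0.213, 0.977, 0.966], [0.0, 0.0, 0.0, 1.0]]}
pics
```

View pics/top0.png

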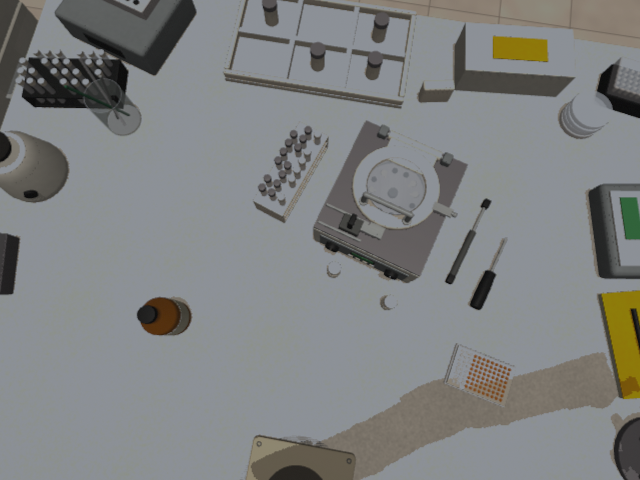

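View pics/scene0.png

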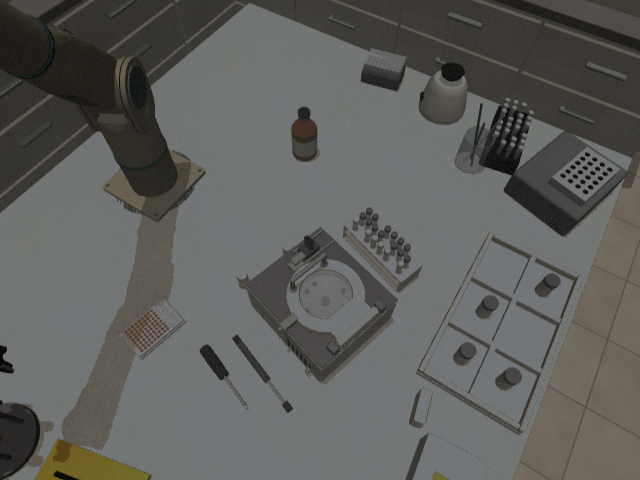

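```bash
python3 - <<'E'
import cv2
t=cv2.imread("pics/top0.png")[150:300,300:480];s=cv2.imread("pics/scene0.png")[220:340,235:395]
t=cv2.resize(t,None,fx=4,fy=4,interpolation=cv2.INTER_CUBIC);s=cv2.resize(s,None,fx=5,fy=5,interpolation=cv2.INTER_CUBIC)
cv2.imwrite("pics/tc.png",cv2.convertScaleAbs(t,alpha=1.3));cv2.imwrite("pics/sc.png",cv2.convertScaleAbs(s,alpha=1.6,beta=10))
E
```

```text
(no output)
```

View pics/tc.png

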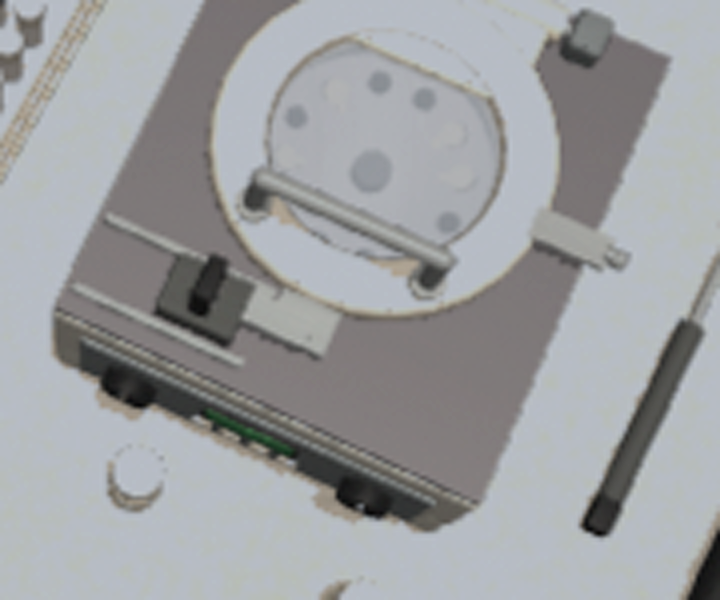

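View pics/sc.png

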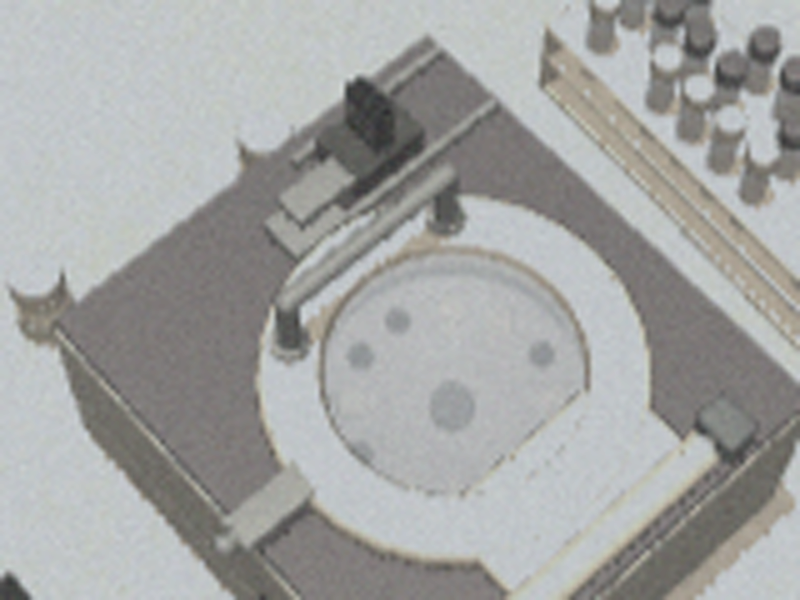

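```bash
cat > fit.py <<'E'
from cell import eyes
import numpy as np
from scipy.optimize import least_squares
C={n:eyes.camera(n) for n in("top","scene")}
def proj(n,p):
    c=C[n];T=c["cam_to_world"];q=T[:3,:3].T@(np.array(p)-T[:3,3])
    return np.array([c["cx"]+c["fx"]*q[0]/-q[2],c["cy"]-c["fy"]*q[1]/-q[2]])
def ray(n,uv,z):
    c=C[n];T=c["cam_to_world"];d=T[:3,:3]@np.array([(uv[0]-c["cx"])/c["fx"],-(uv[1]-c["cy"])/c["fy"],-1])
    return T[:3,3]+d*(z-T[2,3])/d[2]
E
python3 - <<'E'
from fit import *
# machine-frame points
t=lambda a,b:(300+a/4,150+b/4)
s=lambda a,b:(235+a/5,220+b/5)
FL=(-.125,.1125,.125);FR=(-.125,-.1125,.125);HL=(-.04,.043,.181);HR=(-.04,-.043,.181)
M=[("top",t(58,308),FL),("top",t(478,505),FR),("top",t(262,180),HL),("top",t(447,258),HR),
("scene",s(430,38),FL),("scene",s(60,325),FR),("scene",s(292,297),HL and HR),("scene",s(446,178),HL)]
def W(p,m):
    c,s_=np.cos(p[2]),np.sin(p[2]);return [p[0]+c*m[0]-s_*m[1],p[1]+s_*m[0]+c*m[1],m[2]]
f=lambda p:np.concatenate([proj(n,W(p,m))-uv for n,uv,m in M])
r=least_squares(f,[.6,-.1,-.3],loss='soft_l1');p=r.x
print(p,np.round(f(p).reshape(-1,2),1).tolist())
print("handle",W(p,(-.04,0,.181)),"hinge",W(p,(.11,0,.134)))
for d in(0,.005):print("tab",d,W(p,(-.092,.044+d,.18)),proj("top",W(p,(-.092,.044+d,.18))),proj("scene",W(p,(-.092,.044+d,.18))))
print("tabmeas",ray("top",t(214,265),.18),ray("scene",s(368,98),.18))
for n,uv in(("top",t(135,470)),("top",(391,302))):print("vial",ray(n,uv,.055))
print("rack",ray("top",(327,150),.05),ray("top",(290,205),.05))
E
```

```text
[ 0.6057419 -0.0847674 -0.2677168] [[-2.7, -0.8], [0.3, -0.1], [0.4, -1.1], [-2.4, -1.1], [-1.0, -1.4], [-3.0, -0.2], [-0.7, 1.2], [-0.9, 0.4]]
handle [np.float64(0.5671668053570049), np.float64(-0.07418619077729852), 0.181] hinge [np.float64(0.7118234132841029), np.float64(-0.11386572937121174), 0.134]
tab 0 [np.float64(0.5286585125964922), np.float64(-0.017998012406126515), 0.18] [353.54596952 218.72297011] [307.38176251 240.25858862]
tab 0.005 [np.float64(0.5299811638829559), np.float64(-0.013176125475223253), 0.18] [351.02524212 217.57345629] [309.09949397 238.92753585]
tabmeas [ 0.53320459 -0.0171875   0.18      ] [ 0.52998531 -0.01518358  0.18      ]
vial [0.45405749 0.00103748 0.055     ]
vial [ 0.40517004 -0.12398778  0.055     ]
rack [0.70675432 0.05856945 0.05      ] [0.57033134 0.11454182 0.05      ]
```

```bash
python3 - <<'E'
from fit import *
t=lambda a,b:(300+a/4,150+b/4)
s=lambda a,b:(235+a/5,220+b/5)
a,b=ray("top",t(262,180),.181),ray("top",t(447,258),.181);print((a+b)/2,np.linalg.norm(a-b),np.arctan2(*(b-a)[:2]))
a,b=ray("scene",s(446,178),.181),ray("scene",s(292,297),.181);print((a+b)/2,np.linalg.norm(a-b),np.arctan2(*(b-a)[:2]))
E
python3 -m creep '{"translation":[[0,0,-0.006],[0,0,-0.006],[0,0,-0.006],[0,0,-0.006],[0,0,-0.006],[0,0,-0.006]],"rot":[[0,0,-8.2],[0,0,-8.2],[0,0,-8.2],[0,0,-8.2],[0,0,-8.2],[0,0,-8.2]]}' 1 40
```

```text
[ 0.56545093 -0.07632189  0.181     ] 0.09054968651498384 -2.898465026674108
[ 0.56752076 -0.07172924  0.181     ] 0.0850786731357237 -2.8546047807918216
t: 0.9
position: [0.2784, -0.5873, 0.2675]
tcp_rot: [-3.141, -0.0, 1.307]
force: [1.0, -1.1, 1.2]
grip_width: -0.002
gripper_force: 0.0
```

```bash
python3 -m creep '{"translation":[[0.025,0.004,0],[0.025,0.004,0],[0.025,0.004,0],[0.025,0.004,0],[0.025,0.004,0],[0.025,0.004,0],[0.025,0.004,0],[0.025,0.004,0],[0.025,0.004,0],[0.025,0.004,0],[0.025,0.004,0],[0.025,0.004,0]],"rot":[[0,0,0],[0,0,0],[0,0,0],[0,0,0],[0,0,0],[0,0,0],[0,0,0],[0,0,0],[0,0,0],[0,0,0],[0,0,0],[0,0,0]]}'
python3 -m creep '{"translation":[[0.025,0.004,0],[0.025,0.004,0],[0.025,0.004,0],[0.025,0.004,0],[0.025,0.004,0],[0.025,0.004,0],[0.025,0.004,0],[0.025,0.004,0],[0.025,0.004,0],[0.025,0.004,0],[0.015,0.004,0],[0,0,0]],"rot":[[0,0,0],[0,0,0],[0,0,0],[0,0,0],[0,0,0],[0,0,0],[0,0,0],[0,0,0],[0,0,0],[0,0,0],[0,0,0],[0,0,0]]}'
```

```text
t: 2.1
position: [0.4049, -0.31, 0.2674]
tcp_rot: [3.141, 0.0, 1.301]
force: [0.1, -0.5, -0.3]
grip_width: 0.005
gripper_force: 0.0
t: 3.3
position: [0.5185, -0.065, 0.2674]
tcp_rot: [3.141, -0.001, 1.305]
force: [-0.4, -0.2, -0.4]
grip_width: 0.004
gripper_force: 0.0
```

```bash
python3 -m creep '{"translation":[[0.005,0,0.02],[0.004,0,0.02],[0,0,0.02],[0,0,0.02],[0,0,0.015],[0,0,0.01],[0,0,0.005],[0,0,0]],"rot":[[0,0,0],[0,0,0],[0,0,0],[0,0,0],[0,0,0],[0,0,0],[0,0,0],[0,0,0]]}'
python3 - <<'E'
from fit import *
import cv2
t=C["top"]["frame"][150:300,300:480,::-1];s=C["scene"]["frame"][200:320,235:395,::-1]
o=np.zeros((600,800,3),np.uint8)
t=cv2.resize(t,(400,333),interpolation=cv2.INTER_CUBIC);s=cv2.resize(s,(400,300),interpolation=cv2.INTER_CUBIC)
o[:333,:400]=t;o[:300,400:]=s
cv2.imwrite("pics/c2.png",cv2.convertScaleAbs(o[:333],alpha=1.5))
E
```

```text
t: 4.1
position: [0.5196, -0.0592, 0.157]
tcp_rot: [-3.141, 0.001, 1.301]
force: [-0.5, 0.3, 0.7]
grip_width: 0.003
gripper_force: 0.0
```

View pics/c2.png

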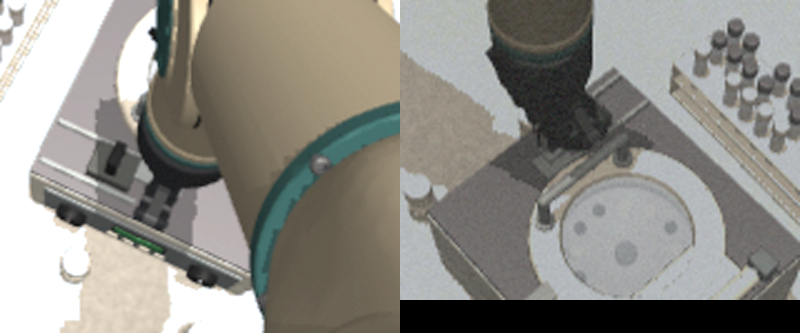

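```bash
python3 - <<'E'
from fit import *
k=400/180
f=lambda p:((proj("top",p)-[300,150])*k).round(0)
print("tcp",f([.5196,-.0592,.157]),"tcp+40",f([.5196,-.0592,.197]))
print("tab top",f([.5300,-.0165,.18]),"bot",f([.53,-.0165,.146]))
E
```

```text
tcp [164. 179.] tcp+40 [170. 167.]
tab top [117. 151.] bot [114. 161.]
```

```bash
python3 - <<'E'
from fit import *
import cv2
t=C["top"]["frame"][195:275,310:410,::-1]
o=cv2.resize(t,None,fx=7,fy=7,interpolation=cv2.INTER_CUBIC)
cv2.imwrite("pics/c3.png",cv2.convertScaleAbs(o,alpha=2.2))
print((proj("top",[.5196,-.0592,.157])-[310,195])*7)
E
```

```text
[446.67347933 247.34931483]
```

View pics/c3.png

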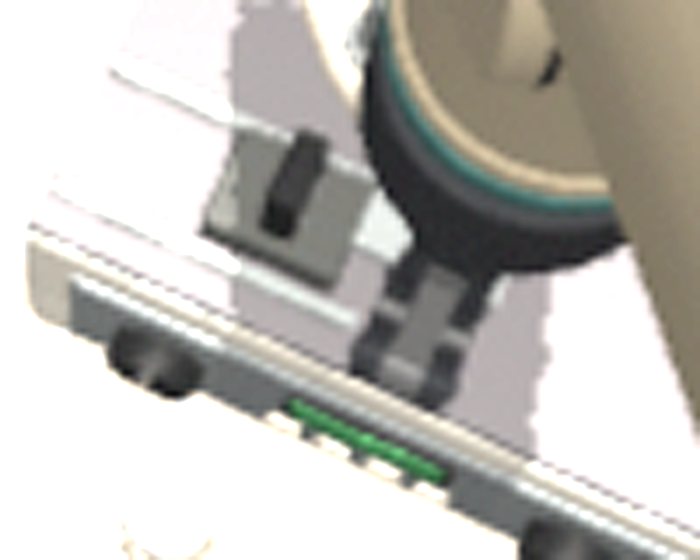

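```bash
python3 -m creep '{"translation":[[0.005,0,0],[0.005,0,0],[0.005,0,0],[0.004,0,0],[0.004,0,0],[0.004,0,0],[0.004,0,0],[0.004,0,0],[0.004,0,0],[0.004,0,0],[0.004,0,0]],"rot":[[0,0,0],[0,0,0],[0,0,0],[0,0,0],[0,0,0],[0,0,0],[0,0,0],[0,0,0],[0,0,0],[0,0,0],[0,0,0]]}'
python3 -m creep '{"translation":[[0.003,0,0],[0.003,0,0],[0,0,0]],"rot":[[0,0,0],[0,0,0],[0,0,0]]}'
```

```text
t: 5.5
position: [0.5325, -0.013, 0.1573]
tcp_rot: [-3.142, 0.0, 1.301]
force: [-0.1, -0.9, 0.2]
grip_width: -0.005
gripper_force: 0.8
t: 5.8
position: [0.5343, -0.0066, 0.1573]
tcp_rot: [3.141, -0.001, 1.302]
force: [-0.4, 0.8, -0.2]
grip_width: -0.002
gripper_force: 0.0
```

```bash
python3 -m creep '{"translation":[[0.002,0,0],[0.002,0,0],[0,0,0]],"rot":[[0,0,0],[0,0,0],[0,0,0]]}'
python3 -m creep '{"translation":[[0.002,0,0],[0.002,0,0],[0,0,0]],"rot":[[0,0,0],[0,0,0],[0,0,0]]}'
```

```text
t: 6.1
position: [0.5348, -0.0047, 0.1574]
tcp_rot: [-3.141, 0.002, 1.301]
force: [-0.2, -3.6, 0.9]
grip_width: -0.001
gripper_force: 2.2
t: 6.4
position: [0.5349, -0.0044, 0.1574]
tcp_rot: [-3.14, 0.006, 1.298]
force: [-2.8, -10.9, 4.6]
grip_width: -0.002
gripper_force: 5.8
```

```bash
python3 -m creep '{"translation":[[-0.007,0,0],[-0.008,0,0],[0,0,-0.015],[0,0,-0.025],[0,0,-0.025],[0,0,-0.015],[-0.008,0.008,0],[-0.016,0.016,0],[-0.016,0.016,0],[-0.008,0.008,0],[0,0,0]],"rot":[[0,0,0],[0,0,0],[0,0,0],[0,0,0],[0,0,0],[0,0,0],[0,0,0],[0,0,0],[0,0,0],[0,0,0],[0,0,0]]}' 
python3 -m creep '{"translation":[[0,0,0],[0,0,0],[0,0,0]],"rot":[[0,0,0],[0,0,0],[0,0,0]]}' 0.4
python3 - <<'E'
from fit import *
import cv2
for n,(a,b,c,d) in {"top":(110,290,290,480),"scene":(190,340,235,405)}.items():
    C[n]["i"]=cv2.resize(C[n]["frame"][a:b,c:d,::-1],(400,353 if n=="scene" else 379),interpolation=cv2.INTER_CUBIC)
o=np.zeros((380,800,3),np.uint8);o[:379,:400]=C["top"]["i"];o[:353,400:]=C["scene"]["i"]
cv2.imwrite("pics/c4.png",cv2.convertScaleAbs(o,alpha=1.5))
E
```

```text
t: 7.5
position: [0.5659, -0.0752, 0.2361]
tcp_rot: [-3.141, 0.0, 1.298]
force: [-0.0, 1.0, -0.3]
grip_width: 0.001
gripper_force: 0.0
t: 7.8
position: [0.5654, -0.072, 0.2373]
tcp_rot: [-3.141, -0.0, 1.303]
force: [-0.6, 0.5, 1.1]
grip_width: 0.509
gripper_force: 0.0
```

View pics/c4.png

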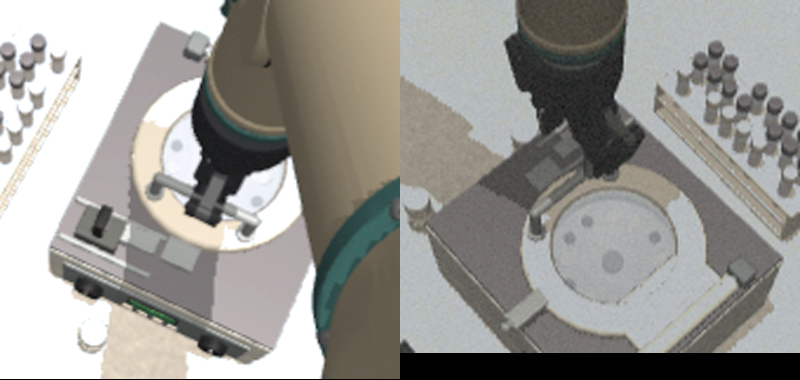

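The latch carriage (100,222) now sits clear of the lid's front tongue (182,252), and the gripper straddles the handle bar around (205,200). Next I'll lower it and grip.

```bash
python3 -m creep '{"translation":[[0,0.001,0.02],[0,0,0.02],[0,0,0.015],[0,0,0.012],[0,0,0.009],[0,0,0]],"rot":[[0,0,0],[0,0,0],[0,0,0],[0,0,0],[0,0,0],[0,0,0]]}'
python3 -m creep '{"translation":[[0,0,0],[0,0,0],[0,0,0],[0,0,0],[0,0,0],[0,0,0]],"rot":[[0,0,0],[0,0,0],[0,0,0],[0,0,0],[0,0,0],[0,0,0]]}' 1 40
```

```text
t: 8.5
position: [0.566, -0.0733, 0.1603]
tcp_rot: [-3.14, 0.0, 1.302]
force: [0.7, -0.1, -0.1]
grip_width: 0.601
gripper_force: 0.0
t: 9.1
position: [0.5658, -0.0731, 0.162]
tcp_rot: [-3.14, 0.0, 1.301]
force: [-3.4, 1.7, 6.3]
grip_width: 0.098
gripper_force: 39.1
```

```bash
python3 -c "
import numpy as np
t=np.radians([0,1]+list(range(3,60,2))+[60])+np.arctan2(47,150);r=np.hypot(.15,.047)
y=-r*np.cos(t);z=-r*np.sin(t)
print([[0,round(a,4),round(b,4)] for a,b in zip(np.diff(y),np.diff(z))])"
```

```text
[[0, np.float64(0.0008), np.float64(-0.0026)], [0, np.float64(0.0018), np.float64(-0.0052)], [0, np.float64(0.002), np.float64(-0.0051)], [0, np.float64(0.0022), np.float64(-0.005)], [0, np.float64(0.0024), np.float64(-0.005)], [0, np.float64(0.0025), np.float64(-0.0049)], [0, np.float64(0.0027), np.float64(-0.0048)], [0, np.float64(0.0029), np.float64(-0.0047)], [0, np.float64(0.003), np.float64(-0.0046)], [0, np.float64(0.0032), np.float64(-0.0045)], [0, np.float64(0.0033), np.float64(-0.0044)], [0, np.float64(0.0035), np.float64(-0.0042)], [0, np.float64(0.0036), np.float64(-0.0041)], [0, np.float64(0.0038), np.float64(-0.004)], [0, np.float64(0.0039), np.float64(-0.0039)], [0, np.float64(0.004), np.float64(-0.0037)], [0, np.float64(0.0042), np.float64(-0.0036)], [0, np.float64(0.0043), np.float64(-0.0034)], [0, np.float64(0.0044), np.float64(-0.0033)], [0, np.float64(0.0045), np.float64(-0.0031)], [0, np.float64(0.0046), np.float64(-0.003)], [0, np.float64(0.0047), np.float64(-0.0028)], [0, np.float64(0.0048), np.float64(-0.0026)], [0, np.float64(0.0049), np.float64(-0.0025)], [0, np.float64(0.005), np.float64(-0.0023)], [0, np.float64(0.0051), np.float64(-0.0021)], [0, np.float64(0.0051), np.float64(-0.0019)], [0, np.float64(0.0052), np.float64(-0.0018)], [0, np.float64(0.0053), np.float64(-0.0016)], [0, np.float64(0.0053), np.float64(-0.0014)], [0, np.float64(0.0027), np.float64(-0.0006)]]
```

First 7 degrees, then check forces.

```bash
python3 -m creep '{"translation":[[0,0.0008,-0.0026],[0,0.0018,-0.0052],[0,0.002,-0.0051],[0,0.0022,-0.005],[0,0,0]],"rot":[[0,0,0],[0,0,0],[0,0,0],[0,0,0],[0,0,0]]}'
```

```text
t: 9.6
position: [0.572, -0.0748, 0.1796]
tcp_rot: [-3.139, 0.0, 1.302]
force: [-6.3, 2.1, 0.0]
grip_width: 0.1
gripper_force: 39.0
```

```bash
python3 -m creep '{"translation":[[0,0.0019,-0.005],[0,0.002,-0.0049],[0,0.0027,-0.0048],[0,0.0029,-0.0047],[0,0.003,-0.0046],[0,0.0032,-0.0045],[0,0.0033,-0.0044],[0,0.0035,-0.0042],[0,0.0036,-0.0041],[0,0.0038,-0.004],[0,0,0]],"rot":[[0,0,0],[0,0,0],[0,0,0],[0,0,0],[0,0,0],[0,0,0],[0,0,0],[0,0,0],[0,0,0],[0,0,0],[0,0,0]]}'
```

```text
t: 10.7
position: [0.601, -0.0829, 0.2259]
tcp_rot: [-3.139, 0.0, 1.301]
force: [-9.2, 2.5, 4.9]
grip_width: 0.094
gripper_force: 39.1
```

```bash
python3 -m creep '{"translation":[[0,-0.001,-0.001],[0,-0.001,-0.001],[0,0,0]],"rot":[[0,0,0],[0,0,0],[0,0,0]]}'
```

```text
t: 11.0
position: [0.6017, -0.0831, 0.2268]
tcp_rot: [3.138, -0.001, 1.301]
force: [1.7, 0.8, -6.1]
grip_width: 0.096
gripper_force: 39.0
```

```bash
python3 -m creep '{"translation":[[0,0.0044,-0.0034],[0,0.0042,-0.0035],[0,0.0042,-0.0036],[0,0.0043,-0.0034],[0,0.0044,-0.0033],[0,0.0045,-0.0031],[0,0.0046,-0.003],[0,0.0047,-0.0028],[0,0,0]],"rot":[[0,0,0],[0,0,0],[0,0,0],[0,0,0],[0,0,0],[0,0,0],[0,0,0],[0,0,0],[0,0,0]]}'
```

```text
t: 11.9
position: [0.6343, -0.0921, 0.2543]
tcp_rot: [3.141, 0.0, 1.301]
force: [-6.1, 2.4, 4.7]
grip_width: 0.1
gripper_force: 39.5
```

```bash
python3 -m creep '{"translation":[[0,0.0045,-0.0032],[0,0.0046,-0.0031],[0,0.005,-0.0023],[0,0.0051,-0.0021],[0,0.0051,-0.0019],[0,0.0052,-0.0018],[0,0.0053,-0.0017],[0,0.003,-0.001],[0,0,0],[0,0,0]],"rot":[[0,0,0],[0,0,0],[0,0,0],[0,0,0],[0,0,0],[0,0,0],[0,0,0],[0,0,0],[0,0,0],[0,0,0]]}'
python3 - <<'E'
from fit import *
import cv2
n="scene"
cv2.imwrite("pics/c5.png",cv2.convertScaleAbs(cv2.resize(C[n]["frame"][170:340,235:435,::-1],None,fx=3.5,fy=3.5,interpolation=cv2.INTER_CUBIC),alpha=1.6))
E
```

```text
t: 12.9
position: [0.6718, -0.1025, 0.2712]
tcp_rot: [3.138, -0.0, 1.301]
force: [-4.0, -0.5, 6.6]
grip_width: 0.102
gripper_force: 40.5
```

View pics/c5.png

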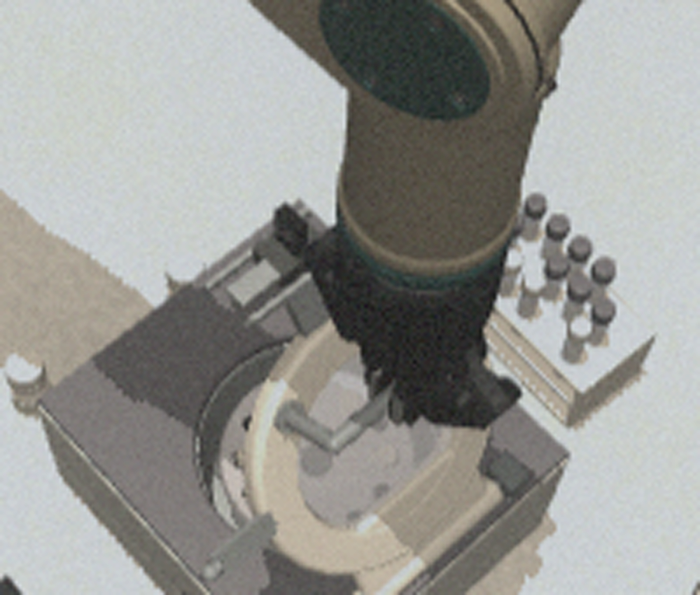

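```bash
python3 - <<'E'
from fit import *
from cell import bot
p=[.6057,-.0848,-.268];c,s=np.cos(p[2]),np.sin(p[2])
W=lambda m:[p[0]+c*m[0]-s*m[1],p[1]+s*m[0]+c*m[1],m[2]]
def P(l,h,y,th):
    t=np.radians(th);return W((.11-l*np.cos(t)+h*np.sin(t),y,.134+l*np.sin(t)+h*np.cos(t)))
f=lambda q:((proj("scene",q)-[235,170])*3.5).round(0)
for th in(0,54,58,62):print(th,"bar end",f(P(.150,.047,-.045,th)),"post base",f(P(.150,.007,-.04,th)))
q=bot.sense()["position"];print(q)
# bar end seen by ray at the height range
print(ray("scene",(330.7,297.1),.287),P(.150,.047,-.045,58))
E
```

```text
0 bar end [199. 389.] post base [208. 412.]
54 bar end [320. 436.] post base [284. 406.]
58 bar end [334. 447.] post base [295. 413.]
62 bar end [349. 460.] post base [308. 421.]
[ 0.67173764 -0.10251051  0.27116187]
[ 0.66150306 -0.14579513  0.287     ] [np.float64(0.6616421684159417), np.float64(-0.14682792025633615), np.float64(0.28611341984242455)]
```

```bash
python3 -m creep '{"translation":[[0,0.0027,-0.001],[0,0.0025,-0.001],[0,0,0],[0,0,0],[0,0,0]],"rot":[[0,0,0],[0,0,0],[0,0,0],[0,0,0],[0,0,0]]}'
python3 - <<'E'
from fit import *
import cv2
from cell import bot
P=np.array([bot.sense()["position"] for _ in range(3)]).mean(0)
for i in range(6):
    eyes.camera("top");P=np.vstack([P,bot.sense()["position"]])
m=P.mean(0)
print(m,P.std(0),(m-[.5658,-.0731,.162])[:2]@[.9644,-.2645],bot.sense()["force"])
cv2.imwrite("pics/c6.png",cv2.convertScaleAbs(cv2.resize(eyes.camera("scene")["frame"][170:340,235:435,::-1],None,fx=3.5,fy=3.5,interpolation=cv2.INTER_CUBIC),alpha=1.6))
E
```

```text
t: 13.6
position: [0.6761, -0.1038, 0.2723]
tcp_rot: [3.14, -0.0, 1.301]
force: [-3.5, 1.9, 4.8]
grip_width: 0.099
gripper_force: 40.5
[ 0.67612863 -0.10374908  0.27229191] [7.11326795e-06 1.83385383e-05 1.17615590e-05] 0.1145076143874193 [-4.05538443  2.19384647  5.73178264]
```

View pics/c6.png

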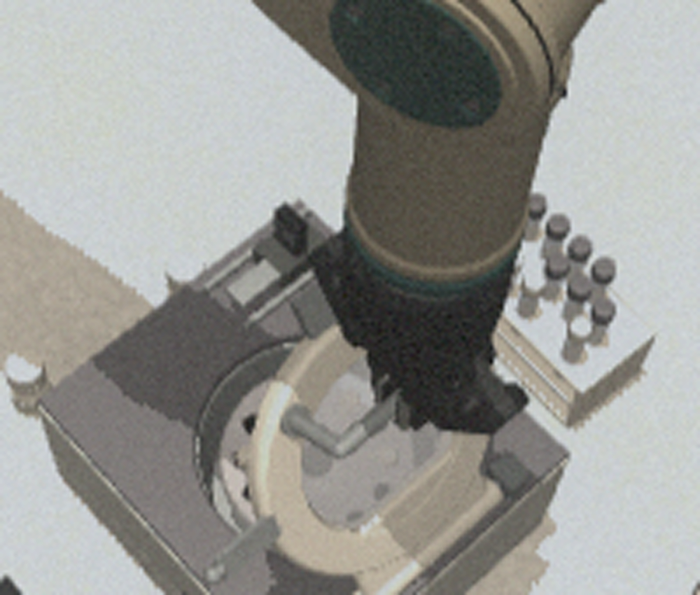

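```bash
python3 -m creep '{"translation":[[0,0.0014,-0.0005],[0,0,0],[0,0,0],[0,0,0],[0,0,0],[0,0,0],[0,0,0],[0,0,0]],"rot":[[0,0,0],[0,0,0],[0,0,0],[0,0,0],[0,0,0],[0,0,0],[0,0,0],[0,0,0]]}'
python3 - <<'E'
from cell import bot,finish_job
import numpy as np
q=bot.sense();d=(q["position"]-[.5658,-.0731,.162])[:2]@[.9644,-.2645]
th=np.degrees(np.arccos((.15-d)/.1572))-17.4;print(d,th,q["force"],q["t"])
if abs(th-60)<.6:print(finish_job())
E
```

```text
t: 14.85
position: [0.6773, -0.1041, 0.2726]
tcp_rot: [3.141, 0.0, 1.301]
force: [-4.2, 1.6, 4.8]
grip_width: 0.099
gripper_force: 40.5
0.11573198241889072 60.0090004894678 [-4.17632613  1.55347499  4.83016444] 14.85
the job is handed in; nothing more can be done
None
```

I pushed the latch back to its stop, raised the lid by its handle without dropping it, and handed the job in at 14.9 s with the gripper still holding it at about 60° (60.0° worked out from the arm position; the last camera check, before a final 0.5° nudge, read about 59.7°).

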